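# Rehang the amber door of a light screen

### The arm

A 7-joint arm with a two-finger parallel gripper is mounted at the origin on the work surface. World frame = base frame: x ahead of the robot, y to its left, z up, the work surface at z = 0. Lengths are in m, angles in rad, forces in N, time in s.
With the tool pointing down it reaches from about 0.4 to 0.925 m from the base axis. Payload 4.1 kg.
Tool frame: the origin (TCP) lies midway between the tips of the shut fingers; the grasp point (between the pads) lies 19 mm behind it; z points along the fingers, y is the line along which they close (so a half turn about z gives the same grasp; the last joint's range is limited). The gripper opens to 85 mm and grips with 20 to 120 N. Pads are 22 mm wide; open, the fingers measure 114 mm over their backs; the gripper's body (76 mm by 85 mm) begins 54 mm behind the grasp point. The pads swing forward as they close: fully open they stand 13 mm farther back than shut.
Start: joints at [1.248, 0.398, 0.045, 1.537, -0.019, 1.207, -0.051], TCP at [0.144, -0.634, 0.231] pointing down, gripper open.
Joint ranges: [-2.82, 2.82], [-0.49, 2.23], [-1.37, 1.46], [0, 2.46], [-1.36, 4.5], [0.23, 2], [-2.94, 2.94]. Speed limits (rad/s): [2.57, 2.57, 3.14, 3.14, 3.14, 3.14, 3.14].

### API

Orientations are given as a unit quaternion [w, x, y, z].
In Python, from workcell import robot, snapshot, camera_params gives the robot as it stands. The module is installed in compiled form; this text tells all that it offers.
- The arm moves only by the tool carry_out, never from a script. Its arguments are lists of equal length, an entry for each row: "dp": the shift along the tool's x, y, z in m, a list of three; "dr": the turn, a rotation vector about the tool's x, y, z in rad, a list of three; "gripper": the opening, from 0 (shut) to 1 (fully open). A call has 1 to 20 rows; each row shifts and turns the commanded pose from where the row before left it, along the tool's axes as they then stand; what a row does not reach is not made up. A row lasts 1/10 s, in which the tool goes at most 50 mm and 8.59 degrees, less where a joint would pass 70% of its speed; a pose out of reach is approached as far as the arm can. A call with a gripper value outside its range is refused whole. The fingers move at their own pace and stop on an object; "force" is the grip in N (left out, the last holds). Time passes only in rows, so rows that do not move let the fingers close. It gives the time, the measured TCP pose, the force, the opening and the grip force at its end, in the units of the state.
- robot.get_obs(): the state, without advancing time (a new reading comes with each control period).
- snapshot(name): name is "scene" or "side" or "wrist"; returns (picture, depth): 480x640x3 uint8, blue, green, red; 480x640 float32, m along the optical axis (not along the pixel's ray), 0 where there is no reading.
- camera_params(name): a dict with "camera_matrix" (3x3 intrinsics, pixels), "distortion" ([k1, k2, p1, p2, k3] as OpenCV has them; the pictures are not rectified), "rvec" (rotation vector, rad) and "tvec" (3), from world to camera coordinates, as OpenCV has them. Camera axes: x right, y down, z forward; pixel columns grow to the right and rows downward; lengths in m; the calibration is good to about 2 mm. A picture is of the moment at which its call begins: read the wrist's pose just before it. camera_params takes no time and is no camera call; for the wrist camera it gives the pose at the moment of the call.
- robot.sign_off(): hands the job in; it is judged then, once.
The state is a dict: "t": time; "joint_pos": joint angles; "joint_velocities": joint speeds; "joint_torque": joint torques, N m; "tcp_pos": TCP position; "eef_rot": TCP orientation; "contact_force": force on the tool from outside, world axes, zero at the start; "moment": the same for the moment, N m; "gripper_width": opening from 0.0 (shut) to 1.0 (fully open); "grip_force": force on a finger pad.
Only numpy, scipy, OpenCV 4.12 (cv2) and the standard library are available. Lean on these libraries where they do the work, as an engineer would, in place of code of your own. Each camera call takes 0.05 s, during which the arm holds its last target. There are 200 camera calls.

### The job

Take the amber door leaf out of its white stand and hang it on the grey light screen, standing well ajar, by lowering both of its knuckles over the two brass pintle pins together until they sit fully down; then swing it shut against the stop post and let go. Be gentle: the pins sit on eccentric bushes and stand a few millimetres off their marks, so feel for them, never force or drop the leaf on them, and leave everything else where it is.

Things in the scene. Friction and masses are not known exactly. Their poses are not given: they have to be found in the camera images.
- leaf_center (a point): centre of the door leaf: amber glazing in an aluminium frame, upright, 10 mm thick (its own x), 139 mm wide (y), 150 mm tall (z), about 0.35 kg. Grip it across its thickness, from above, at its top edge, near the middle. Its -x face is the outer one, towards the robot when shut. Two steel knuckles, one above the other, stand on its +y side edge, their axis 85.5 mm from this point
- lower_knuckle (a point): centre of the bottom mouth of the lower knuckle (an upright tube, outside 21 mm, hole 13 mm, 22 mm tall, open at both ends), 63 mm below the leaf's centre and 85.5 mm along the leaf's +y; axes as the leaf
- upper_knuckle (a point): the same for the upper knuckle, 33 mm above the leaf's centre and 85.5 mm along the leaf's +y; axes as the leaf
- leaf_free_edge (a point): middle of the leaf's free side edge (half-way up), 69.5 mm from the leaf's centre along its -y; axes as the leaf
- stand: white stand, fixed, base 110 x 130 x 12 mm; four uprights, 46 mm high, make a slot 13 mm wide along its own y, in which the leaf stands on its lower edge, 12 mm above the table; lift the leaf 40 mm or more to clear it. Origin at the centre of its underside, axes as the leaf's at the start
- lower_pin (a point): mark of the lower brass pin: centre of the shoulder on which the lower knuckle's mouth comes to rest, 40 mm above the table. The pin rises 22 mm from it, 10 mm thick, its top 3 mm chamfered down to a blunt 7.4 mm. Axes as the screen. Both pins sit on eccentric bushes and really stand 5.5 mm off their marks in plan, both the same way; which way is not measured and must be felt (a knuckle drops over its pin when centred within about 2.5 mm)
- upper_pin (a point): mark of the upper pin (same pin, same offset), straight above the lower, shoulder 136 mm above the table. The bracket below the shoulder is 10 mm thick, so the leaf must come in sideways with the knuckles' mouths 25 to 55 mm above their shoulders, then go down. Pins do not yield; the leaf must not press on the screen with more than 40 N
- screen: grey light screen, fixed. Origin at table height in the middle of the doorway; x points away from the robot through it, y along the shut door to the hinge, z up. Base plate 12 mm thick, from 35 mm before to 215 mm behind; hinge post 148 mm and stop post 160 mm high behind the shut door's plane, amber side walls to 150 mm behind them
- stop (a point): middle of the rubber pad on the stop post, 150 mm from the pins along the screen's -y, 100 mm above the table, facing -x. The shut leaf's inner face rests on it, its axes then within 0.05 rad of the screen's. The door opens towards the robot: open by an angle a, the leaf is turned by -a about z. Hung, it reaches from 28 to 178 mm above the table and swings with little friction, so it can bounce back off the stop
- bottle: white bottle with a blue cap, 64 mm wide, 170 mm tall; origin at the centre of its underside; leave alone
- objective: black microscope objective, 34 mm wide, 45 mm tall, standing on the screen's base behind the doorway; origin at the centre of its underside; leave alone
- carrier: blue open wafer carrier, 130 x 100 x 60 mm; origin at the centre of its underside; leave alone
- dish: clear round dish, 90 mm wide, 18 mm tall; origin at the centre of its underside; leave alone
- driver: screwdriver with a red handle, 170 mm long, lying; its own x axis runs to the tip; leave alone
- maskbox: black flat mask box with a grey lid, 142 x 142 x 30 mm; origin at the centre of its underside; leave alone
- tweezers: steel tweezers, 120 mm long, 6 mm thick, lying along their own x axis; origin at the centre of the underside; leave alone

How it is judged:
By the outcome, as a careful person would: the job done as asked, in the order asked, and still so for the second after the job is handed in, with the robot touching nothing.
It also fails if it takes over 72 s, if anything falls off the work surface, if the arm or the gripper's body presses on something with over 40 N, if the wrist force passes 120 N, or if a joint passes its speed limit or range.

## Working session

There is one attempt and no reset: what is moved stays moved. The work goes in short steps, Python scripts to look and compute and a tool call to move; the robot and the scene stay as the last step left them, time stands still between calls to the robot, and variables do not carry over. Pictures are saved under pics/ and viewed, at most 10 in all, crops included, and the job is handed in when it is done.

Besides the shell and the picture viewer there is one more tool, called after "Emit:" as name(argument=value, ...), one argument or row to a line, values as JSON. carry_out: Moves the arm, as the interface text tells. Its arguments: {"type":"object","properties":{"dp":{"type":"array"},"dr":{"type":"array"},"gripper":{"type":"array"},"force":{"type":"number"}},"required":["dp","dr","gripper"]}

```bash
mkdir -p pics; cat > h.py <<'E'
import numpy as np, cv2, json
from workcell import robot, snapshot, camera_params
from scipy.spatial.transform import Rotation as R
def cam(n):
    p=camera_params(n); K=np.array(p["camera_matrix"],float);D=np.array(p["distortion"],float)
    Rm=cv2.Rodrigues(np.array(p["rvec"],float))[0]; return K,D,Rm,np.array(p["tvec"],float).ravel()
def unp(c,px,depth):
    K,D,Rm,t=c; u=cv2.undistortPoints(np.array(px,float).reshape(-1,1,2),K,D)[:,0]
    X=np.c_[u,np.ones(len(u))]*np.array(depth).reshape(-1,1); return (X-t)@Rm
def onz(c,px,z):
    K,D,Rm,t=c; u=cv2.undistortPoints(np.array(px,float).reshape(-1,1,2),K,D)[:,0]
    d=np.c_[u,np.ones(len(u))]@Rm; o=-Rm.T@t; return o+d*((z-o[2])/d[:,2])[:,None]
def cloud(c,dep):
    v,u=np.nonzero(dep>0); P=unp(c,np.c_[u,v],dep[v,u]); return u,v,P
def proj(c,P):
    K,D,Rm,t=c; return cv2.projectPoints(np.array(P,float),cv2.Rodrigues(Rm)[0],t,K,D)[0][:,0]
E
cat > a.py <<'E'
from h import *
o=robot.get_obs();print(o["t"],o["tcp_pos"],o["eef_rot"],o["contact_force"])
for n in("scene","side"):
    c=cam(n);im,d=snapshot(n);cv2.imwrite(f"pics/{n}0.png",im);np.savez(f"{n}0.npz",im=im,d=d,K=c[0],D=c[1],R=c[2],t=c[3]);print(n,-c[2].T@c[3],c[2][2])
E
python3 a.py
```

```text
0.0 [ 0.14411102 -0.63315593  0.23025529] [-9.75531409e-04  9.93737978e-01  1.11731102e-01 -1.99924475e-04] [ 0.39920559  0.57813921 -0.34110809]
scene [ 1.60306853 -0.23507329  1.34818356] [-0.6493246   0.15309029 -0.74494357]
side [-0.23828131  0.72168077  1.1438051 ] [ 0.52490065 -0.47897743 -0.70360495]
```

View pics/scene0.png

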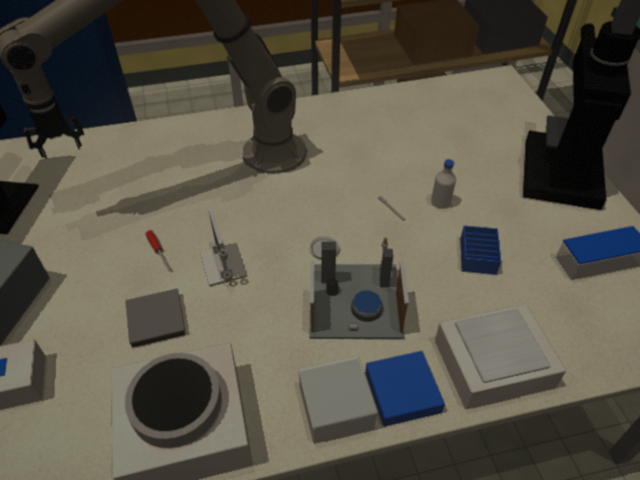

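View pics/side0.png

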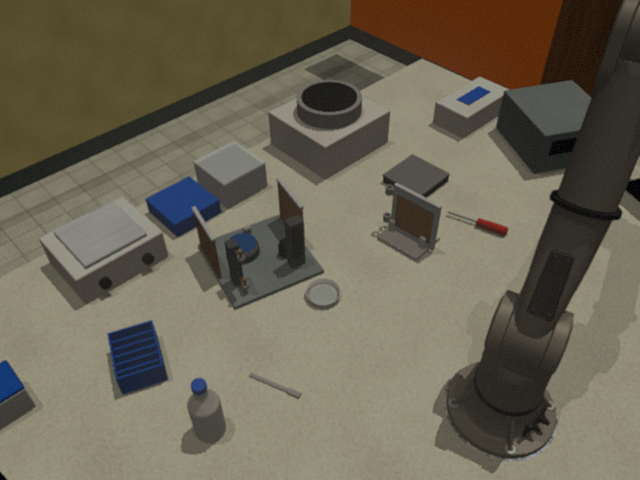

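The pictures show the leaf in its stand at scene (225,255) / side (412,215), knuckles pointing away from the robot. The screen is at scene (357,300) / side (260,255), with the hinge at scene (387,265) / side (237,262). Next I take enlarged crops and use the depth.

```bash
cat > b.py <<'E'
from h import *
def cr(n,x,y,w,h):
    im=np.load(f"{n}0.npz")["im"][y:y+h,x:x+w]; im=cv2.resize(im,(400,300),interpolation=cv2.INTER_CUBIC); return cv2.convertScaleAbs(im,alpha=1.4)
top=np.hstack([cr("scene",185,205,80,60+0),cr("scene",300,225,120,90)])
bot=np.hstack([cr("side",365,175,112,84),cr("side",190,180,144,108)])
cv2.imwrite("pics/crops.png",np.vstack([top,bot]))
for n in("scene","side"):
    z=np.load(f"{n}0.npz");c=(z["K"],z["D"],z["R"],z["t"]);d=z["d"]
    box={"scene":[(195,200,255,290),(300,230,420,345)],"side":[(370,180,445,262),(190,175,330,305)]}[n]
    for b in box:
        m=np.zeros_like(d);m[b[1]:b[3],b[0]:b[2]]=d[b[1]:b[3],b[0]:b[2]]
        u,v,P=cloud(c,m)
        print(n,b,"table z",np.median(P[P[:,2]<.01][:,2]) if (P[:,2]<.01).any() else None)
        for lo,hi in((.07,.11),(.11,.15),(.15,.158),(.158,.166),(.166,.2)):
            Q=P[(P[:,2]>lo)&(P[:,2]<hi)]
            if len(Q)>5:
                mu=Q[:,:2].mean(0);w,V=np.linalg.eigh(np.cov(Q[:,:2].T));a=V[:,1];s=(Q[:,:2]-mu)@a
                print(lo,len(Q),mu.round(4),"dir",np.degrees(np.arctan2(a[1],a[0])).round(2),"ext",s.min().round(4),s.max().round(4),"thick",np.sqrt(w[0]).round(4))
E
python3 b.py
```

```text
scene (195, 200, 255, 290) table z -0.00016095547906573582
0.07 46 [ 0.4688 -0.2487] dir -173.37 ext -0.0625 0.0789 thick 0.0022
0.11 111 [ 0.5264 -0.2424] dir -172.71 ext -0.0319 0.1388 thick 0.0049
0.15 26 [ 0.4772 -0.2466] dir -173.66 ext -0.0514 0.0687 thick 0.0035
0.158 118 [ 0.4619 -0.2475] dir -174.95 ext -0.0709 0.0732 thick 0.003
0.166 8 [ 0.4578 -0.2479] dir -177.0 ext -0.0732 0.0566 thick 0.0021
scene (300, 230, 420, 345) table z 0.000585907803861438
0.07 377 [0.6858 0.1187] dir 52.96 ext -0.1274 0.1341 thick 0.052
0.11 696 [0.692 0.119] dir 73.85 ext -0.1497 0.0999 thick 0.0632
0.15 220 [0.6811 0.0658] dir 69.8 ext -0.0959 0.1578 thick 0.0642
0.158 80 [0.6057 0.038 ] dir 85.89 ext -0.0221 0.1527 thick 0.0085
side (370, 180, 445, 262) table z 0.00038681863106373435
0.07 558 [ 0.4546 -0.2459] dir -174.69 ext -0.0742 0.0689 thick 0.0026
0.11 650 [ 0.4646 -0.2438] dir -174.89 ext -0.09 0.0788 thick 0.0033
0.15 122 [ 0.4509 -0.2448] dir -174.44 ext -0.0745 0.0643 thick 0.0035
0.158 190 [ 0.4547 -0.2463] dir -175.09 ext -0.0732 0.0695 thick 0.0043
side (190, 175, 330, 305) table z 0.0008022997916545614
0.07 1071 [0.7572 0.0659] dir 159.37 ext -0.2317 0.1603 thick 0.0819
0.11 1043 [0.671  0.0959] dir 83.44 ext -0.138 0.1236 thick 0.0637
0.15 270 [0.6728 0.092 ] dir 66.62 ext -0.1179 0.1423 thick 0.0621
0.158 124 [0.6016 0.0466] dir 86.12 ext -0.0279 0.1516 thick 0.0086
```

View pics/crops.png

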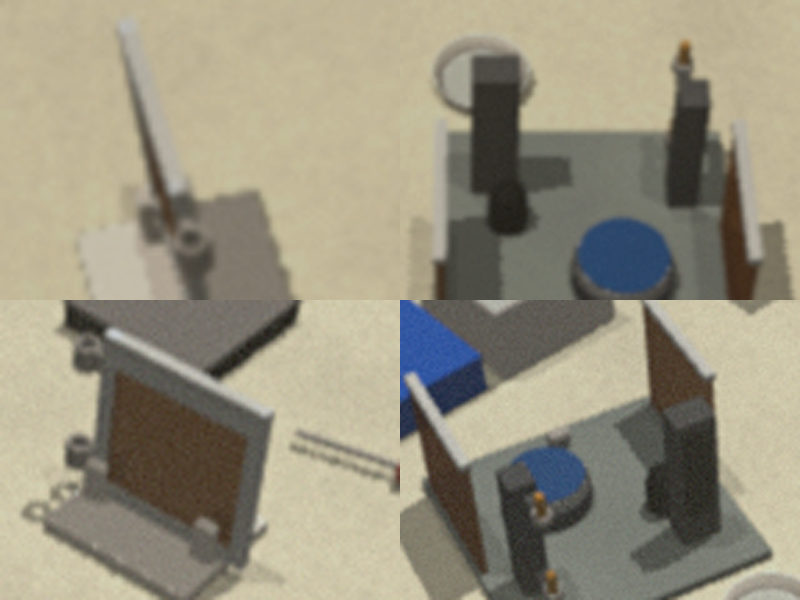

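Crops: top-left shows the knuckles at the leaf's far (+x) end. Right-hand crops show the upper pin tip at about scene (385.5,238.5) / side (240.4,251), stop post on the -y side, and base front corners at scene (314,264.6) and (396.6,264.6).

```bash
cat > c.py <<'E'
from h import *
C={}
for n in("scene","side"):
    z=np.load(f"{n}0.npz");C[n]=(z["K"],z["D"],z["R"],z["t"])
print("base",onz(C["scene"],[(314.1,264.6),(396.6,264.6),(403,336),(310,336)],.012).round(4))
a=onz(C["scene"],[(385.5,238.5)],.158);b=onz(C["side"],[(240.4,250.9)],.158);print("pin top",a,b)
# posts/base via depth clouds
for n,bx in(("scene",(300,230,420,345)),("side",(190,175,330,305))):
    d=np.load(f"{n}0.npz")["d"];m=np.zeros_like(d);m[bx[1]:bx[3],bx[0]:bx[2]]=d[bx[1]:bx[3],bx[0]:bx[2]];u,v,P=cloud(C[n],m)
    for nm,lo,hi in(("base",.009,.016),("stoptop",.157,.168),("hingetop",.143,.152)):
        Q=P[(P[:,2]>lo)&(P[:,2]<hi)]
        if nm!="base": Q=Q[(Q[:,0]<.645)&(np.abs(Q[:,1]-(.03 if nm=="stoptop" else .15))<.05)]
        r=cv2.minAreaRect(Q[:,:2].astype(np.float32));print(n,nm,len(Q),Q.mean(0).round(4),Q[:,:2].min(0).round(4),Q[:,:2].max(0).round(4),r)
c=cam("wrist");o=robot.get_obs();T=R.from_quat(np.roll(o["eef_rot"],-1))
print("cam in tool",T.inv().apply(-c[2].T@c[3]-o["tcp_pos"]),"axes in tool",T.inv().apply(c[2]).round(3),c[0]);print(T.as_matrix().round(3))
E
python3 c.py
```

```text
base [[ 0.5419  0.0124  0.012 ]
 [ 0.6005  0.2458  0.012 ]
 [ 0.8347  0.1823  0.012 ]
 [ 0.7755 -0.0558  0.012 ]]
pin top [[0.61654651 0.1940331  0.158     ]] [[0.60813993 0.1952264  0.158     ]]
scene base 3507 [0.6962 0.0865 0.0121] [ 0.4363 -0.0563] [0.8361 0.2879] ((0.6389616131782532, 0.12614640593528748), (0.2960432469844818, 0.3653186857700348), 76.5913314819336)
scene stoptop 100 [0.6054 0.0367 0.1598] [0.5872 0.0154] [0.6236 0.0586] ((0.6053500175476074, 0.03655010089278221), (0.03768916800618172, 0.03101751208305359), 75.65751647949219)
scene hingetop 17 [0.6237 0.1913 0.1471] [0.6109 0.1789] [0.6447 0.1985] ((0.6278260946273804, 0.18856702744960785), (0.03376911208033562, 0.019594771787524223), 0.5615888833999634)
side base 3703 [0.666  0.0967 0.0123] [ 0.4407 -0.273 ] [1.0515 0.2422] ((0.7579272985458374, 0.040922343730926514), (0.39045384526252747, 0.5086327791213989), 46.34324645996094)
side stoptop 134 [0.6012 0.039  0.1603] [0.5833 0.0157] [0.6217 0.0592] ((0.5996940732002258, 0.03868886083364487), (0.039580848067998886, 0.034814778715372086), 73.41567993164062)
side hingetop 31 [0.6312 0.191  0.1478] [0.6076 0.1785] [0.6449 0.1999] ((0.627906084060669, 0.19315287470817566), (0.018046410754323006, 0.04102904722094536), 72.88518524169922)
cam in tool [ 0.08436701 -0.00037027 -0.14266544] axes in tool [[ 0.     1.     0.001]
 [-0.944  0.    -0.329]
 [-0.329 -0.001  0.944]] [[346.19847785   0.         312.70523785]
 [  0.         346.19847785 239.36033677]
 [  0.           0.           1.        ]]
[[ 0.975  0.222 -0.   ]
 [ 0.222 -0.975  0.002]
 [-0.    -0.002 -1.   ]]
```

Emit:
carry_out(
  dp=[
    [0.03, -0.0235, -0.002],
    [0.03, -0.0235, -0.002],
    [0.03, -0.0235, -0.002],
    [0.03, -0.0235, -0.002],
    [0.03, -0.0235, -0.002],
    [0.03, -0.0235, -0.002],
    [0.03, -0.0235, -0.002],
    [0.03, -0.0235, -0.002],
    [0.03, -0.0235, -0.002],
    [0.03, -0.0235, -0.002],
    [0.03, -0.0235, 0],
    [0.03, -0.0235, 0],
    [0.03, -0.0235, 0],
    [0, 0, 0],
    [0, 0, 0],
    [0, 0, 0],
  ],
  dr=[
    [0, 0, 0],
    [0, 0, 0],
    [0, 0, 0],
    [0, 0, 0],
    [0, 0, 0],
    [0, 0, 0],
    [0, 0, 0],
    [0, 0, 0],
    [0, 0, 0],
    [0, 0, 0],
    [0, 0, 0],
    [0, 0, 0],
    [0, 0, 0],
    [0, 0, 0.13],
    [0, 0, 0],
    [0, 0, 0],
  ],
  gripper=[1, 1, 1, 1, 1, 1, 1, 1, 1, 1, 1, 1, 1, 1, 1, 1],
)

```text
t: 1.7
tcp_pos: [0.456, -0.25, 0.2509]
eef_rot: [0.0, 0.999, 0.048, -0.001]
contact_force: [-0.1, -0.5, -0.2]
gripper_width: 1.001
grip_force: 0.0
```

```bash
cat > w.py <<'E'
from h import *
import sys
n=sys.argv[1]
c=cam("wrist");o=robot.get_obs();im,d=snapshot("wrist");T=R.from_quat(np.roll(o["eef_rot"],-1))
np.savez(f"w{n}.npz",im=im,d=d,K=c[0],D=c[1],R=c[2],t=c[3],p=o["tcp_pos"],q=np.roll(o["eef_rot"],-1))
cv2.imwrite(f"pics/w{n}.png",cv2.convertScaleAbs(im,alpha=1.3))
a=T.apply([1,0,0]);print(o["t"],o["tcp_pos"].round(4),"yaw tool x",np.degrees(np.arctan2(a[1],a[0])).round(2),T.as_matrix()[:,2].round(4),o["contact_force"].round(2),o["gripper_width"],o["grip_force"])
E
python3 w.py 1
cat > leaf.py <<'E'
from h import *
z=np.load("w1.npz");c=(z["K"],z["D"],z["R"],z["t"]);u,v,P=cloud(c,z["d"])
Q=P[(P[:,2]>.155)&(P[:,2]<.17)&(np.hypot(P[:,0]-.459,P[:,1]+.246)<.09)]
print(len(Q),Q.mean(0),cv2.minAreaRect(Q[:,:2].astype(np.float32)))
w,V=np.linalg.eigh(np.cov(Q[:,:2].T));print(V[:,1],np.sqrt(w))
E
python3 leaf.py
```

```text
1.7 [ 0.456  -0.25    0.2509] yaw tool x 5.46 [-1.1e-03 -3.0e-04 -1.0e+00] [-0.12 -0.53 -0.2 ] 1.0007726813758875 0.0
2639 [ 0.4641364  -0.24604353  0.16211583] ((0.45736852288246155, -0.24663902819156647), (0.13970540463924408, 0.009928183630108833), 5.097365379333496)
[-0.99586623 -0.09083198] [0.00288153 0.03991325]
```

View pics/w1.png

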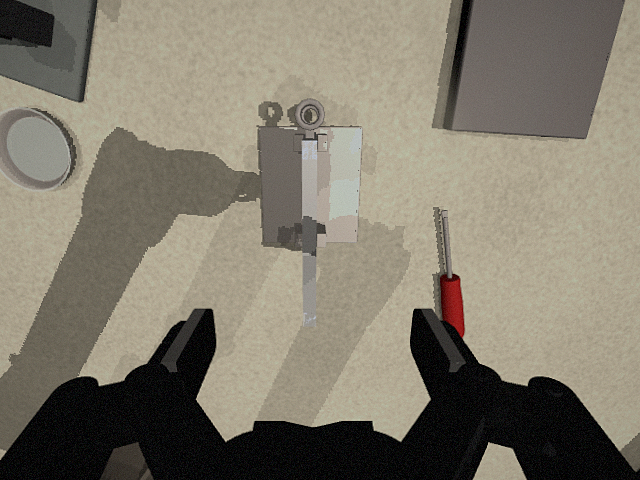

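The wrist view shows the leaf's top edge at (310,140)–(310,325) and its upper knuckle at (310,114). Depth puts the leaf centre at (0.4574,-0.2466), 5.1°. Fine-align, descend and grip.

Emit:
carry_out(
  dp=[
    [0.0017, -0.0033, 0],
    [0, 0, 0.03],
    [0, 0, 0.03],
    [0, 0, 0.03],
    [0, 0, 0.02],
    [0, 0, 0.012],
    [0, 0, 0],
    [0, 0, 0],
    [0, 0, 0],
    [0, 0, 0],
    [0, 0, 0],
    [0, 0, 0],
    [0, 0, 0],
    [0, 0, 0],
    [0, 0, 0],
    [0, 0, 0],
  ],
  dr=[
    [0, 0.001, 0.006],
    [0, 0, 0],
    [0, 0, 0],
    [0, 0, 0],
    [0, 0, 0],
    [0, 0, 0],
    [0, 0, 0],
    [0, 0, 0],
    [0, 0, 0],
    [0, 0, 0],
    [0, 0, 0],
    [0, 0, 0],
    [0, 0, 0],
    [0, 0, 0],
    [0, 0, 0],
    [0, 0, 0],
  ],
  gripper=[1, 1, 1, 1, 1, 1, 1, 0, 0, 0, 0, 0, 0, 0, 0, 0],
  force=70,
)

```text
t: 3.35
tcp_pos: [0.4587, -0.2462, 0.1298]
eef_rot: [0.0, 0.999, 0.044, 0.001]
contact_force: [-0.1, -1.1, 5.6]
gripper_width: 0.101
grip_force: 69.3
```

```bash
python3 -c "
from h import *
o=robot.get_obs();print({k:np.round(o[k],4) for k in o})"
```

```text
{'t': np.float64(3.35), 'joint_pos': array([ 0.621 ,  0.2806, -0.2469,  1.9513,  0.0853,  0.9175, -1.1513]), 'joint_velocities': array([ 0.0002,  0.0011, -0.0015, -0.0022, -0.002 ,  0.0011,  0.0009]), 'joint_torque': array([-3.67000e-01, -3.44237e+01, -1.37080e+00, -1.97430e+01,
       -2.18600e-01, -9.57000e-02, -1.66000e-02]), 'tcp_pos': array([ 0.4587, -0.2462,  0.1298]), 'eef_rot': array([4.00e-04, 9.99e-01, 4.39e-02, 9.00e-04]), 'contact_force': array([-0.0825, -1.1358,  5.64  ]), 'moment': array([-0.1755,  0.1046,  0.011 ]), 'grip_force': np.float64(69.3281), 'gripper_width': np.float64(0.1012)}
```

Emit:
carry_out(
  dp=[
    [0, 0, -0.01],
    [0, 0, -0.03],
    [0, 0, -0.025],
    [0.0028, -0.0313, 0],
    [0.0028, -0.0313, 0],
    [0.0028, -0.0313, 0],
    [0.0028, -0.0313, 0],
    [0.0028, -0.0313, 0],
    [0.0028, -0.0313, 0],
    [0.0028, -0.0313, 0],
    [0.0028, -0.0313, 0],
    [0.0028, -0.0313, 0],
    [0.0028, -0.0313, 0],
    [0.0028, -0.0313, 0],
    [0.0028, -0.0313, 0],
    [0.0028, -0.0313, 0],
    [0, 0, 0],
    [0, 0, 0],
    [0.0174, 0.0049, 0],
    [0.0174, 0.0049, 0],
  ],
  dr=[
    [0, 0, 0],
    [0, 0, 0],
    [0, 0, 0],
    [0, 0, 0],
    [0, 0, 0],
    [0, 0, 0],
    [0, 0, 0],
    [0, 0, 0],
    [0, 0, 0],
    [0, 0, 0],
    [0, 0, 0],
    [0, 0, 0],
    [0, 0, 0],
    [0, 0, 0],
    [0, 0, 0],
    [0, 0, 0],
    [0, 0, -0.093],
    [0, 0, -0.093],
    [0, 0, 0],
    [0, 0, 0],
  ],
  gripper=[0, 0, 0, 0, 0, 0, 0, 0, 0, 0, 0, 0, 0, 0, 0, 0, 0, 0, 0, 0],
)

```text
t: 5.35
tcp_pos: [0.4938, 0.1624, 0.1936]
eef_rot: [0.0, 0.991, 0.137, -0.001]
contact_force: [0.2, -0.8, -3.1]
gripper_width: 0.107
grip_force: 69.3
```

Emit:
carry_out(
  dp=[
    [0, 0, 0],
    [0, 0, 0],
  ],
  dr=[
    [0, 0, 0],
    [0, 0, 0],
  ],
  gripper=[0, 0],
)

```text
t: 5.55
tcp_pos: [0.4936, 0.1624, 0.1935]
eef_rot: [0.0, 0.991, 0.136, -0.001]
contact_force: [-0.3, 0.6, -3.5]
gripper_width: 0.101
grip_force: 69.4
```

```bash
python3 w.py 2
```

```text
5.55 [0.4936 0.1624 0.1935] yaw tool x 15.68 [-2.1e-03 -4.0e-04 -1.0e+00] [-0.28  0.58 -3.48] 0.10117289936905688 69.39314603805542
```

View pics/w2.png

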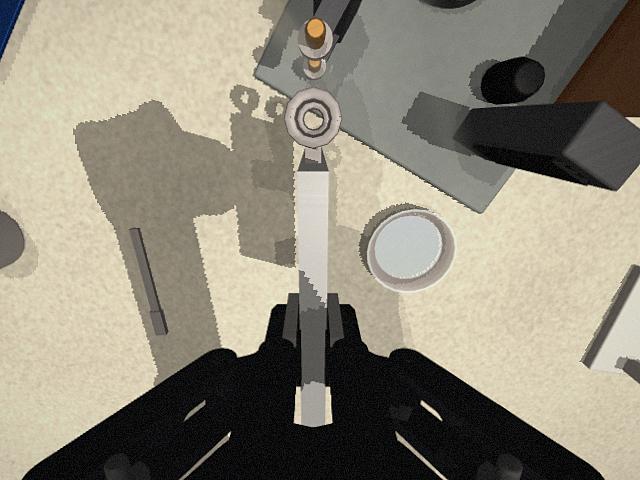

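```bash
python3 - <<'E'
from h import *
z=np.load("w2.npz");im=z["im"][0:150,265:365]
cv2.imwrite("pics/w2c.png",cv2.convertScaleAbs(cv2.resize(im,(400,600),interpolation=cv2.INTER_CUBIC),alpha=1.5))
E
```

```text
(no output)
```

View pics/w2c.png

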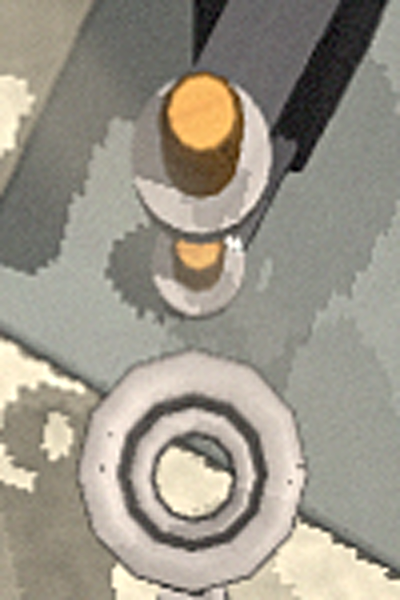

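The crop shows the pin top at crop (204,113) → image (316,28.2), its shoulder disc at about (203,153) → (315.8,38.2), and the knuckle's top rim at (192.5,470) → (313.1,117.5).

```bash
python3 - <<'E'
from h import *
z=np.load("w2.npz");c=(z["K"],z["D"],z["R"],z["t"]);T=R.from_quat(z["q"])
f=lambda n,px,h:print(n,(w:=onz(c,[px],h)[0]).round(4),"tool",T.inv().apply(w-z["p"]).round(4))
f("pin top",(316,28.2),.157)
f("shoulder",(315.8,38.2),.136)
f("knuckle top rim",(313.1,117.4),.2057)
k=lambda x,zz:z["p"]+T.apply([x,0,0])*[1,1,0]+[0,0,zz-z["p"][2]]
print(proj(c,[k(.0842,.2057),k(.0842,.1837)]))
a=np.linspace(0,2*np.pi,60)
# fit: project circles vs crop extents
def ext(cx,cy,zz,r):
    q=proj(c,np.c_[cx+r*np.cos(a),cy+r*np.sin(a),0*a+zz]);e=np.r_[q.min(0),q.max(0)];return ((e-[265,0,265,0])*4).round(0)
w=onz(c,[(316,28.2)],.157)[0];print("pin r5 z155",ext(w[0],w[1],.155,.005),"r3.7 z158",ext(w[0],w[1],.158,.0037),"base",ext(w[0],w[1],.136,.005))
s=onz(c,[(315.8,38.2)],.136)[0];print("shoulder r10.5",ext(s[0],s[1],.136,.0105))
k2=onz(c,[(313.1,117.4)],.2057)[0];print("knuck",ext(k2[0],k2[1],.2057,.0105),ext(k2[0],k2[1],.2057,.0065),ext(k2[0],k2[1],.1837,.0065))
dep=z["d"];print("depth z knuckle, pin, shoulder",[unp(c,[p],[dep[p[1],p[0]]])[0].round(4) for p in((313,95),(316,28),(309,48),(313,140))])
E
```

```text
pin top [0.6129 0.1949 0.157 ] tool [0.1237 0.001  0.0362]
shoulder [0.613  0.1948 0.136 ] tool [0.1238 0.001  0.0572]
knuckle top rim [0.5754 0.1857 0.2057] tool [ 0.085  -0.0004 -0.0124]
[[314.09963289 119.84677196]
 [313.94998008 119.63081461]]
pin r5 z155 [160.  68. 247. 166.] r3.7 z158 [171.  73. 237. 147.] base [164. 109. 242. 197.]
shoulder r10.5 [121.  59. 285. 243.]
knuck [ 74. 342. 311. 591.] [119. 391. 266. 545.] [130. 403. 255. 535.]
depth z knuckle, pin, shoulder [array([0.5826, 0.1878, 0.2046]), array([0.6125, 0.1948, 0.1591]), array([0.6078, 0.197 , 0.1353]), array([0.5679, 0.1836, 0.2047])]
```

Emit:
carry_out(
  dp=[
    [0.01, 0.001, 0],
    [0.01, 0, 0],
    [0.01, 0, 0],
    [0.009, 0, 0],
    [0, 0, 0],
    [0, 0, 0.01],
    [0, 0, 0.008],
    [0, 0, 0.004],
    [0, 0, 0],
    [0, 0, 0],
    [0, 0, 0],
  ],
  dr=[
    [0, 0.004, 0],
    [0, 0, 0],
    [0, 0, 0],
    [0, 0, 0],
    [0, 0, 0],
    [0, 0, 0],
    [0, 0, 0],
    [0, 0, 0],
    [0, 0, 0],
    [0, 0, 0],
    [0, 0, 0],
  ],
  gripper=[0, 0, 0, 0, 0, 0, 0, 0, 0, 0, 0],
)

```text
t: 6.7
tcp_pos: [0.533, 0.1723, 0.1729]
eef_rot: [-0.0, 0.991, 0.137, 0.003]
contact_force: [0.4, 0.5, -2.6]
gripper_width: 0.109
grip_force: 69.4
```

```bash
cat > s.py <<'E'
from h import *
o=robot.get_obs();T=R.from_quat(np.roll(o["eef_rot"],-1));a=T.apply([1,0,0])
print(round(o["t"],2),o["tcp_pos"].round(4),"yaw",np.degrees(np.arctan2(a[1],a[0])).round(2),"z",T.apply([0,0,1]).round(4),"F",T.inv().apply(o["contact_force"]).round(2),"M",T.inv().apply(o["moment"]).round(3),"w",round(o["gripper_width"],3))
E
python3 s.py
```

```text
6.7 [0.533  0.1723 0.1729] yaw 15.69 z [ 0.0056  0.0012 -1.    ] F [ 0.48 -0.41  2.64] M [ 0.051 -0.045 -0.002] w 0.109
```

Emit:
carry_out(
  dp=[
    [0, 0, 0],
    [0, 0, 0],
    [0, 0, 0.001],
  ],
  dr=[
    [0, -0.003, 0],
    [0, 0, 0],
    [0, 0, 0],
  ],
  gripper=[0, 0, 0],
)

```text
t: 7.0
tcp_pos: [0.533, 0.1723, 0.1718]
eef_rot: [-0.0, 0.991, 0.136, 0.001]
contact_force: [0.4, -0.5, -3.5]
gripper_width: 0.111
grip_force: 69.4
```

```bash
python3 s.py
```

```text
7.0 [0.533  0.1723 0.1718] yaw 15.69 z [ 2.6e-03  4.0e-04 -1.0e+00] F [0.25 0.6  3.47] M [-0.02  -0.003 -0.023] w 0.111
```

Emit:
carry_out(
  dp=[
    [0, 0, 0.0015],
    [0, 0, 0.0015],
    [0, 0, 0.0015],
    [0, 0, 0.0015],
    [0, 0, 0],
  ],
  dr=[
    [0, 0, 0],
    [0, 0, 0],
    [0, 0, 0],
    [0, 0, 0],
    [0, 0, 0],
  ],
  gripper=[0, 0, 0, 0, 0],
)

```text
t: 7.5
tcp_pos: [0.5326, 0.1721, 0.1652]
eef_rot: [0.0, 0.991, 0.137, 0.001]
contact_force: [-0.0, 0.6, -3.5]
gripper_width: 0.108
grip_force: 69.4
```

```bash
python3 s.py
```

```text
7.5 [0.5326 0.1721 0.1652] yaw 15.69 z [ 0.0014  0.     -1.    ] F [ 0.15 -0.6   3.54] M [-0.019 -0.011 -0.026] w 0.108
```

Emit:
carry_out(
  dp=[
    [0, 0, 0.001],
    [0, 0, 0.001],
    [0, 0, 0.001],
    [0, 0, 0.001],
    [0, 0, 0],
  ],
  dr=[
    [0, 0, 0],
    [0, 0, 0],
    [0, 0, 0],
    [0, 0, 0],
    [0, 0, 0],
  ],
  gripper=[0, 0, 0, 0, 0],
)

```text
t: 8.0
tcp_pos: [0.5328, 0.1721, 0.1613]
eef_rot: [0.0, 0.991, 0.137, 0.001]
contact_force: [0.3, 0.4, -3.4]
gripper_width: 0.104
grip_force: 69.4
```

```bash
python3 s.py; python3 w.py 3; python3 - <<'E'
from h import *
im=np.load("w3.npz")["im"][60:160,265:365]
cv2.imwrite("pics/w3c.png",cv2.convertScaleAbs(cv2.resize(im,(500,500),interpolation=cv2.INTER_CUBIC),alpha=1.5))
E
```

```text
8.0 [0.5328 0.1721 0.1613] yaw 15.69 z [ 1.8e-03  2.0e-04 -1.0e+00] F [ 0.34 -0.28  3.41] M [ 0.048 -0.049  0.006] w 0.104
8.0 [0.5328 0.1721 0.1613] yaw tool x 15.69 [ 1.8e-03  2.0e-04 -1.0e+00] [ 0.26  0.36 -3.41] 0.10393058020420293 69.36040163040161
```

View pics/w3c.png

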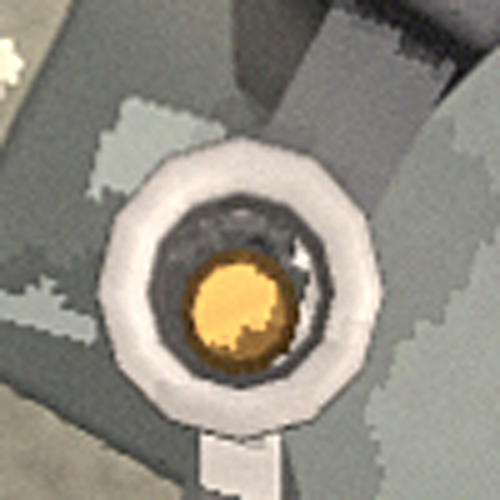

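The crop shows the brass pin inside the knuckle's bore, about 1.5 mm toward the leaf from centre: pin at (240,310), ring at (240,288). Correct that and lower.

Emit:
carry_out(
  dp=[
    [-0.0013, 0, 0],
    [0, 0, 0],
    [0, 0, 0.0015],
    [0, 0, 0.0015],
    [0, 0, 0.0015],
    [0, 0, 0.0015],
    [0, 0, 0.0015],
    [0, 0, 0.0015],
    [0, 0, 0],
  ],
  dr=[
    [0, 0, 0],
    [0, 0, 0],
    [0, 0, 0],
    [0, 0, 0],
    [0, 0, 0],
    [0, 0, 0],
    [0, 0, 0],
    [0, 0, 0],
    [0, 0, 0],
  ],
  gripper=[0, 0, 0, 0, 0, 0, 0, 0, 0],
)

```text
t: 8.95
tcp_pos: [0.5314, 0.1717, 0.1522]
eef_rot: [0.0, 0.991, 0.136, 0.001]
contact_force: [0.2, -0.0, -2.9]
gripper_width: 0.108
grip_force: 69.4
```

```bash
python3 s.py
```

```text
8.95 [0.5314 0.1717 0.1522] yaw 15.69 z [ 1.4e-03  1.0e-04 -1.0e+00] F [0.22 0.08 2.89] M [ 0.003 -0.028 -0.035] w 0.108
```

Emit:
carry_out(
  dp=[
    [0, 0, 0.001],
    [0, 0, 0.001],
    [0, 0, 0.001],
    [0, 0, 0],
  ],
  dr=[
    [0, 0, 0],
    [0, 0, 0],
    [0, 0, 0],
    [0, 0, 0],
  ],
  gripper=[0, 0, 0, 0],
)

```text
t: 9.35
tcp_pos: [0.5315, 0.1718, 0.1493]
eef_rot: [0.0, 0.991, 0.137, 0.001]
contact_force: [0.2, -0.4, -3.3]
gripper_width: 0.106
grip_force: 69.4
```

```bash
python3 s.py
```

```text
9.35 [0.5315 0.1718 0.1493] yaw 15.69 z [ 1.7e-03  2.0e-04 -1.0e+00] F [0.06 0.46 3.35] M [ 0.003  0.009 -0.022] w 0.106
```

Emit:
carry_out(
  dp=[
    [0, 0, 0.001],
    [0, 0, 0.0007],
    [0, 0, 0.0005],
    [0, 0, 0.0005],
    [0, 0, 0],
  ],
  dr=[
    [0, 0, 0],
    [0, 0, 0],
    [0, 0, 0],
    [0, 0, 0],
    [0, 0, 0],
  ],
  gripper=[0, 0, 0, 0, 0],
)

```text
t: 9.85
tcp_pos: [0.5316, 0.1718, 0.1467]
eef_rot: [0.0, 0.991, 0.136, 0.001]
contact_force: [-0.0, 0.4, -2.9]
gripper_width: 0.105
grip_force: 69.4
```

```bash
python3 s.py
```

```text
9.85 [0.5316 0.1718 0.1467] yaw 15.69 z [ 1.8e-03  2.0e-04 -1.0e+00] F [ 0.07 -0.36  2.89] M [-0.012 -0.059 -0.033] w 0.105
```

Emit:
carry_out(
  dp=[
    [0, 0, 0.0005],
    [0, 0, 0.0005],
    [0, 0, 0],
  ],
  dr=[
    [0, 0, 0],
    [0, 0, 0],
    [0, 0, 0],
  ],
  gripper=[0, 0, 0],
)

```text
t: 10.15
tcp_pos: [0.5317, 0.1719, 0.1459]
eef_rot: [0.0, 0.991, 0.137, 0.001]
contact_force: [0.7, -0.1, -2.7]
gripper_width: 0.105
grip_force: 69.6
```

```bash
python3 s.py
```

```text
10.15 [0.5317 0.1719 0.1459] yaw 15.69 z [ 2.2e-03  3.0e-04 -1.0e+00] F [0.65 0.33 2.68] M [-0.004  0.008 -0.015] w 0.105
```

Contact begins about here. I'll press a little further.

Emit:
carry_out(
  dp=[
    [0, 0, 0.0005],
    [0, 0, 0.0005],
    [0, 0, 0],
  ],
  dr=[
    [0, 0, 0],
    [0, 0, 0],
    [0, 0, 0],
  ],
  gripper=[0, 0, 0],
)

```text
t: 10.45
tcp_pos: [0.5316, 0.1719, 0.1455]
eef_rot: [0.0, 0.991, 0.136, 0.001]
contact_force: [-2.9, -2.1, 4.2]
gripper_width: 0.107
grip_force: 70.6
```

```bash
python3 s.py
```

```text
10.45 [0.5316 0.1719 0.1455] yaw 15.68 z [ 0.0022 -0.     -1.    ] F [-3.33  1.29 -4.25] M [-0.054 -0.507  0.026] w 0.107
```

Seated at TCP z 0.1455 as predicted, with about 7 N felt. Take most of the load off and start swinging about the pin.

Emit:
carry_out(
  dp=[
    [0, 0, -0.0007],
    [0.0001, 0.0042, 0],
    [0.0001, 0.0042, 0],
    [0.0001, 0.0042, 0],
    [0.0001, 0.0042, 0],
    [0.0001, 0.0042, 0],
    [0.0001, 0.0042, 0],
    [0, 0, 0],
  ],
  dr=[
    [0, 0, 0],
    [0, 0, -0.05],
    [0, 0, -0.05],
    [0, 0, -0.05],
    [0, 0, -0.05],
    [0, 0, -0.05],
    [0, 0, -0.05],
    [0, 0, 0],
  ],
  gripper=[0, 0, 0, 0, 0, 0, 0, 0],
)

```text
t: 11.25
tcp_pos: [0.5424, 0.1493, 0.1455]
eef_rot: [-0.0, 0.959, 0.283, 0.002]
contact_force: [-0.9, 0.5, 0.3]
gripper_width: 0.106
grip_force: 69.9
```

```bash
cat >> s.py <<'E'
print("knuckle est",(o["tcp_pos"]+.0846*a)[:2].round(4))
E
python3 s.py
```

```text
11.25 [0.5424 0.1493 0.1455] yaw 32.86 z [ 0.0028  0.0017 -1.    ] F [-0.53 -0.88 -0.31] M [ 0.197  0.204 -0.052] w 0.106
knuckle est [0.6135 0.1952]
```

Emit:
carry_out(
  dp=[
    [-0.0003, 0.0042, 0],
    [0.0001, 0.0042, 0],
    [0.0001, 0.0042, 0],
    [0.0001, 0.0042, 0],
    [0.0001, 0.0042, 0],
    [0.0001, 0.0042, 0],
    [0, 0, 0],
  ],
  dr=[
    [0, 0, -0.05],
    [0, 0, -0.05],
    [0, 0, -0.05],
    [0, 0, -0.05],
    [0, 0, -0.05],
    [0, 0, -0.05],
    [0, 0, 0],
  ],
  gripper=[0, 0, 0, 0, 0, 0, 0],
)

```text
t: 11.95
tcp_pos: [0.5586, 0.1303, 0.1455]
eef_rot: [-0.0, 0.906, 0.423, 0.001]
contact_force: [0.1, -0.8, 0.7]
gripper_width: 0.106
grip_force: 69.9
```

```bash
python3 s.py
```

```text
11.95 [0.5586 0.1303 0.1455] yaw 50.0 z [ 0.0025  0.0014 -1.    ] F [-0.54  0.58 -0.66] M [ 0.182  0.338 -0.043] w 0.106
knuckle est [0.613  0.1951]
```

Emit:
carry_out(
  dp=[
    [-0.0002, 0.0042, 0],
    [0.0001, 0.0042, 0],
    [0.0001, 0.0042, 0],
    [0.0001, 0.0042, 0],
    [0.0001, 0.0042, 0],
    [0.0001, 0.0042, 0],
    [0, 0, 0],
  ],
  dr=[
    [0, 0, -0.05],
    [0, 0, -0.05],
    [0, 0, -0.05],
    [0, 0, -0.05],
    [0, 0, -0.05],
    [0, 0, -0.05],
    [0, 0, 0],
  ],
  gripper=[0, 0, 0, 0, 0, 0, 0],
)

```text
t: 12.65
tcp_pos: [0.5797, 0.1169, 0.1456]
eef_rot: [0.0, 0.833, 0.553, 0.001]
contact_force: [-1.0, -1.0, 1.2]
gripper_width: 0.104
grip_force: 70.0
```

```bash
python3 s.py; python3 w.py 4
```

```text
12.65 [0.5797 0.1169 0.1456] yaw 67.15 z [ 0.0022  0.0011 -1.    ] F [-1.31 -0.51 -1.15] M [ 0.17   0.284 -0.027] w 0.104
knuckle est [0.6125 0.1949]
12.65 [0.5797 0.1169 0.1456] yaw tool x 67.15 [ 0.0022  0.0011 -1.    ] [-0.98 -1.01  1.15] 0.10396727068245898 69.96942043304443
```

View pics/w4.png

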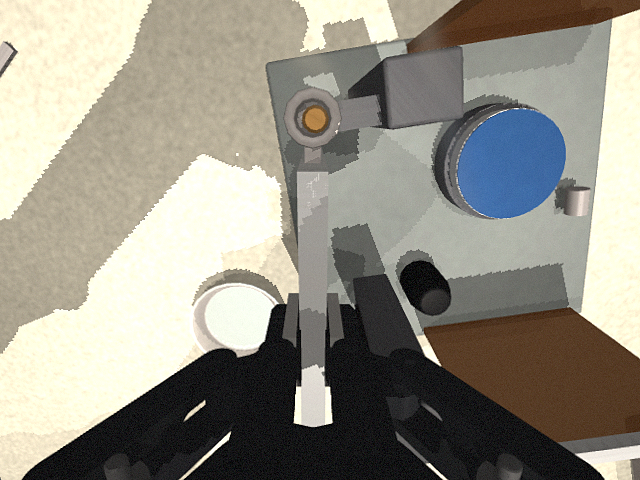

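The picture shows the pin tip seated inside the upper knuckle at (315,118), with the leaf about 8° from shut. Close slowly.

Emit:
carry_out(
  dp=[
    [0.0002, 0.0017, 0],
    [0, 0.0017, 0],
    [0, 0.0017, 0],
    [0, 0.0017, 0],
    [0, 0.0017, 0],
    [0, 0, 0],
  ],
  dr=[
    [0, 0, -0.02],
    [0, 0, -0.02],
    [0, 0, -0.02],
    [0, 0, -0.02],
    [0, 0, -0.02],
    [0, 0, 0],
  ],
  gripper=[0, 0, 0, 0, 0, 0],
)

```text
t: 13.3
tcp_pos: [0.5875, 0.1139, 0.1456]
eef_rot: [0.0, 0.804, 0.595, 0.001]
contact_force: [-0.9, 1.8, 0.2]
gripper_width: 0.104
grip_force: 69.9
```

```bash
python3 s.py
```

```text
13.3 [0.5875 0.1139 0.1456] yaw 73.02 z [ 1.8e-03  7.0e-04 -1.0e+00] F [ 1.44 -1.43 -0.17] M [ 0.279  0.449 -0.101] w 0.104
knuckle est [0.6123 0.1948]
```

Emit:
carry_out(
  dp=[
    [0, 0.0009, 0],
    [0, 0.0009, 0],
    [0, 0.0009, 0],
    [0, 0, 0],
  ],
  dr=[
    [0, 0, -0.01],
    [0, 0, -0.01],
    [0, 0, -0.01],
    [0, 0, 0],
  ],
  gripper=[0, 0, 0, 0],
)

```text
t: 13.7
tcp_pos: [0.59, 0.1131, 0.1456]
eef_rot: [0.0, 0.795, 0.607, 0.001]
contact_force: [-0.6, 1.2, 1.2]
gripper_width: 0.106
grip_force: 69.9
```

```bash
python3 s.py
```

```text
13.7 [0.59   0.1131 0.1456] yaw 74.73 z [ 1.7e-03  4.0e-04 -1.0e+00] F [ 1.01 -0.86 -1.21] M [ 0.365  0.494 -0.089] w 0.106
knuckle est [0.6123 0.1947]
```

Emit:
carry_out(
  dp=[
    [0, 0.0009, 0],
    [0, 0.0009, 0],
    [0, 0, 0],
  ],
  dr=[
    [0, 0, -0.01],
    [0, 0, -0.01],
    [0, 0, 0],
  ],
  gripper=[0, 0, 0],
)

```text
t: 14.0
tcp_pos: [0.5917, 0.1126, 0.1456]
eef_rot: [0.0, 0.789, 0.615, 0.001]
contact_force: [-0.8, 1.2, 0.8]
gripper_width: 0.106
grip_force: 70.0
```

```bash
python3 s.py
```

```text
14.0 [0.5917 0.1126 0.1456] yaw 75.88 z [ 1.6e-03  2.0e-04 -1.0e+00] F [ 1.02 -1.06 -0.79] M [ 0.512  0.441 -0.094] w 0.106
knuckle est [0.6124 0.1946]
```

Emit:
carry_out(
  dp=[
    [0, 0.0009, 0],
    [0, 0, 0],
  ],
  dr=[
    [0, 0, -0.01],
    [0, 0, 0],
  ],
  gripper=[0, 0],
)

```text
t: 14.2
tcp_pos: [0.5926, 0.1123, 0.1456]
eef_rot: [0.0, 0.786, 0.619, 0.001]
contact_force: [-2.2, 1.2, 1.8]
gripper_width: 0.103
grip_force: 70.0
```

```bash
python3 s.py
```

```text
14.2 [0.5926 0.1123 0.1456] yaw 76.45 z [ 1.6e-03  1.0e-04 -1.0e+00] F [ 0.7  -2.43 -1.81] M [ 0.478  0.357 -0.165] w 0.103
knuckle est [0.6124 0.1945]
```

Contact with the stop seems to be starting (Mz growing). One more small step to check.

Emit:
carry_out(
  dp=[
    [0, 0.0009, 0],
    [0, 0, 0],
  ],
  dr=[
    [0, 0, -0.01],
    [0, 0, 0],
  ],
  gripper=[0, 0],
)

```text
t: 14.4
tcp_pos: [0.5935, 0.112, 0.1456]
eef_rot: [0.0, 0.783, 0.623, 0.001]
contact_force: [-3.0, 0.5, 1.6]
gripper_width: 0.104
grip_force: 70.1
```

```bash
python3 s.py
```

```text
14.4 [0.5935 0.112  0.1456] yaw 77.01 z [ 1.6e-03  1.0e-04 -1.0e+00] F [-0.18 -3.02 -1.58] M [ 0.601  0.427 -0.177] w 0.104
knuckle est [0.6125 0.1945]
```

Emit:
carry_out(
  dp=[
    [0, 0.0009, 0],
    [0, 0.0009, 0],
    [0, 0, 0],
  ],
  dr=[
    [0, 0, -0.01],
    [0, 0, -0.01],
    [0, 0, 0],
  ],
  gripper=[0, 0, 0],
)

```text
t: 14.7
tcp_pos: [0.5952, 0.1117, 0.1456]
eef_rot: [0.0, 0.776, 0.63, 0.001]
contact_force: [-2.1, 0.4, 1.2]
gripper_width: 0.104
grip_force: 70.2
```

```bash
python3 s.py
```

```text
14.7 [0.5952 0.1117 0.1456] yaw 78.15 z [ 1.4e-03  2.0e-04 -1.0e+00] F [-0.07 -2.17 -1.22] M [ 0.731  0.362 -0.134] w 0.104
knuckle est [0.6125 0.1944]
```

Emit:
carry_out(
  dp=[
    [0, 0.0009, 0],
    [0, 0, 0],
  ],
  dr=[
    [0, 0, -0.01],
    [0, 0, 0],
  ],
  gripper=[0, 0],
)

```text
t: 14.9
tcp_pos: [0.5952, 0.1116, 0.1456]
eef_rot: [-0.0, 0.774, 0.634, -0.0]
contact_force: [-5.1, 0.6, 3.7]
gripper_width: 0.108
grip_force: 70.5
```

```bash
python3 s.py
```

```text
14.9 [0.5952 0.1116 0.1456] yaw 78.65 z [-4.e-04  3.e-04 -1.e+00] F [-0.38 -5.12 -3.73] M [1.197 0.257 0.379] w 0.108
knuckle est [0.6119 0.1946]
```

Emit:
carry_out(
  dp=[
    [0, 0.0009, 0],
    [0, 0, 0],
  ],
  dr=[
    [0, 0, -0.01],
    [0, 0, 0],
  ],
  gripper=[0, 0],
)

```text
t: 15.1
tcp_pos: [0.5953, 0.1116, 0.1456]
eef_rot: [-0.001, 0.771, 0.637, -0.001]
contact_force: [-6.8, 1.4, 6.1]
gripper_width: 0.108
grip_force: 71.3
```

```bash
python3 s.py
```

```text
15.1 [0.5953 0.1116 0.1456] yaw 79.14 z [-2.3e-03  4.0e-04 -1.0e+00] F [ 0.08 -6.97 -6.09] M [1.558 0.274 0.734] w 0.108
knuckle est [0.6112 0.1947]
```

The stop contact is clear now, at yaw of about 78.3°. I back off to a light touch and open gradually.

Emit:
carry_out(
  dp=[
    [0, -0.0007, 0],
    [0, 0, 0],
    [0, 0, 0],
    [0, 0, 0],
    [0, 0, 0],
    [0, 0, 0],
    [0, 0, 0],
    [0, 0, 0],
    [0, 0, 0],
    [0, 0, 0],
    [0, 0, 0],
  ],
  dr=[
    [0, 0, 0.01],
    [0, 0, 0],
    [0, 0, 0],
    [0, 0, 0],
    [0, 0, 0],
    [0, 0, 0],
    [0, 0, 0],
    [0, 0, 0],
    [0, 0, 0],
    [0, 0, 0],
    [0, 0, 0],
  ],
  gripper=[0, 0, 0.11, 0.13, 0.15, 0.17, 0.2, 0.23, 0.26, 0.3, 0.3],
  force=20,
)

```text
t: 16.2
tcp_pos: [0.5965, 0.1115, 0.1456]
eef_rot: [0.001, 0.773, 0.634, 0.001]
contact_force: [-0.7, 1.1, 0.4]
gripper_width: 0.301
grip_force: 0.0
```

```bash
python3 s.py; python3 w.py 5;cat > lf.py <<'E'
from h import *
import sys
z=np.load(sys.argv[1]);c=(z["K"],z["D"],z["R"],z["t"]);u,v,P=cloud(c,z["d"])
T=R.from_quat(z["q"]);Q=P[(P[:,2]>.168)&(P[:,2]<.188)];k=np.array([.6125,.1947]);r=Q[:,:2]-k;d=np.hypot(*r.T)
az=np.degrees(np.arctan2(-r[:,1],-r[:,0]));m=(d>.02)&(d<.165)&(abs(az-78)<12);Q=Q[m]
print(len(Q),Q[:,2].mean(),cv2.minAreaRect(Q[:,:2].astype(np.float32)),np.median(az[m]))
E
python3 lf.py w5.npz
```

```text
16.2 [0.5965 0.1115 0.1456] yaw 78.72 z [ 2.2e-03  2.0e-04 -1.0e+00] F [ 0.93 -0.88 -0.39] M [-0.011 -0.034 -0.011] w 0.301
knuckle est [0.613  0.1944]
16.2 [0.5965 0.1115 0.1456] yaw tool x 78.72 [ 2.2e-03  2.0e-04 -1.0e+00] [-0.68  1.08  0.39] 0.3007231327241704 0.0
8015 0.1770662527359328 ((0.59736168384552, 0.12415160983800888), (0.10522052645683289, 0.03201301768422127), 83.91062927246094) 77.7798519230353
```

Emit:
carry_out(
  dp=[
    [0, 0, 0],
    [0, 0, -0.01],
    [0, 0, -0.02],
    [0, 0, -0.03],
    [0, 0, -0.03],
    [0, 0, -0.03],
    [0, 0, 0],
    [0, 0, 0],
  ],
  dr=[
    [0, 0, 0],
    [0, 0, 0],
    [0, 0, 0],
    [0, 0, 0],
    [0, 0, 0],
    [0, 0, 0],
    [0, 0, 0],
    [0, 0, 0],
  ],
  gripper=[0.35, 0.35, 0.35, 0.35, 0.35, 0.35, 0.35, 0.35],
)

```text
t: 17.05
tcp_pos: [0.5965, 0.1117, 0.2667]
eef_rot: [0.001, 0.773, 0.634, 0.002]
contact_force: [-0.6, 0.1, -0.4]
gripper_width: 0.35
grip_force: 0.0
```

```bash
python3 s.py; python3 w.py 6; python3 lf.py w6.npz
```

```text
17.05 [0.5965 0.1117 0.2667] yaw 78.72 z [ 3.9e-03  3.0e-04 -1.0e+00] F [ 0.02 -0.64  0.44] M [ 0.045 -0.02   0.007] w 0.35
knuckle est [0.613  0.1947]
17.05 [0.5965 0.1117 0.2667] yaw tool x 78.72 [ 3.9e-03  3.0e-04 -1.0e+00] [-0.62  0.15 -0.44] 0.3503636361783681 0.0
2462 0.17609803874161042 ((0.5938592553138733, 0.10838696360588074), (0.13724684715270996, 0.010009652003645897), 77.90213012695312) 77.84048327572907
```

View pics/w6.png

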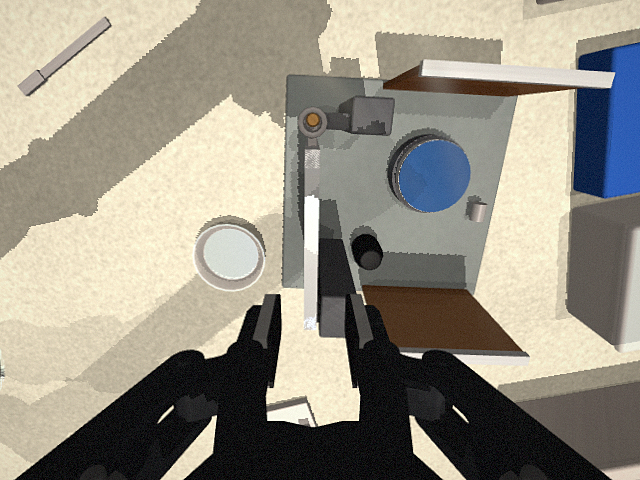

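```bash
python3 w.py 7; cat > ang.py <<'E'
from h import *
def load(n): z=np.load(n);c=(z["K"],z["D"],z["R"],z["t"]);return z,cloud(c,z["d"])[2]
def leaf(n,a0,lo,hi):
    z,P=load(n);P=P[(P[:,2]>.168)&(P[:,2]<.188)][:,:2]-[.6125,.1947]
    e=-np.array([np.cos(np.radians(a0)),np.sin(np.radians(a0))]);nn=np.array([-e[1],e[0]]);s=P@e;w=P@nn
    m=(s>lo)&(s<hi)&(abs(w)<.012);s,w=s[m],w[m];b=np.round(s/.004);X=[];Y=[]
    for k in np.unique(b):
        q=w[b==k]
        if len(q)>8:X.append(s[b==k].mean());Y.append((np.percentile(q,5)+np.percentile(q,95))/2)
    f=np.polyfit(X,Y,1);print(n,len(X),"angle",round(a0+np.degrees(np.arctan(f[0])),2),"off mm",round(f[1]*1e3,2))
leaf("w4.npz",67.2,.02,.07)
for n in("w5","w6","w7"):leaf(n+".npz",78,.02,.07)
for n in("w6","w7"):leaf(n+".npz",78,.02,.15)
z,P=load("w7.npz");Q=P[(P[:,2]>.009)&(P[:,2]<.016)&(P[:,0]>.52)&(P[:,0]<.85)&(P[:,1]<.26)&(P[:,1]>-.07)]
# front edge of base: min screen-x per y bin
a=np.radians(-13.5);ex=np.array([np.cos(a),np.sin(a)]);ey=np.array([-ex[1],ex[0]]);r=Q[:,:2]-[.6125,.1947];X=r@ex;Y=r@ey
b=np.round(Y/.01);xs=[];ys=[]
for k in np.unique(b):
    q=X[b==k]
    if len(q)>20 and -.17<k*.01<.03: xs.append(np.percentile(q,1));ys.append(k*.01)
print(np.round(xs,4));f=np.polyfit(ys,xs,1);print("screen yaw",-13.5-np.degrees(np.arctan(f[0])))
Q=P[(P[:,2]>.152)&(P[:,2]<.165)&(P[:,0]<.64)&(P[:,0]>.57)&(P[:,1]<.07)];print("post top",len(Q),Q.mean(0),cv2.minAreaRect(Q[:,:2].astype(np.float32)))
a=np.radians(-12.1);ex=np.array([np.cos(a),np.sin(a)]);print("post x rel pin in leaf frame",np.percentile((Q[:,:2]-[.6125,.1947])@ex,[1,5,50,99]))
E
python3 ang.py
```

```text
17.1 [0.5958 0.1113 0.2654] yaw tool x 78.72 [ 1.6e-03 -2.0e-04 -1.0e+00] [ 0.51  1.11 -1.03] 0.3497227652688083 0.0
w4.npz 13 angle 67.34 off mm -1.04
w5.npz 13 angle 77.83 off mm 0.03
w6.npz 13 angle 77.6 off mm 0.11
w7.npz 13 angle 77.49 off mm 0.2
w6.npz 33 angle 77.91 off mm -0.15
w7.npz 33 angle 77.94 off mm -0.17
[-0.0304 -0.0301 -0.0287 -0.0287 -0.0288 -0.0284 -0.0291 -0.0282 -0.0283
 -0.0285 -0.0286 -0.0287 -0.0289 -0.0278 -0.028  -0.0282 -0.0283 -0.028
 -0.0275]
screen yaw -14.051671912024675
post top 1117 [0.59827506 0.04228728 0.15939232] ((0.6015347242355347, 0.03935161232948303), (0.04073139280080795, 0.02821442298591137), 74.05691528320312)
post x rel pin in leaf frame [0.00792597 0.00895237 0.01795796 0.02874879]
```

The leaf hangs fully down, 0.034 rad past the screen's axes as the pin offset implies, near or on the pad. The picture shows its top edge from (312,150) to (312,328) beside the stop post. To make sure it rests on the pad, I'll nudge it with closed fingers from outside.

Emit:
carry_out(
  dp=[
    [0, 0, 0],
    [-0.02, -0.025, 0],
    [-0.02, -0.025, 0],
    [0, 0, 0],
    [0, 0, 0],
    [0, 0, 0],
    [0, 0, 0.03],
    [0, 0, 0.03],
    [0, 0, 0.03],
    [0, 0, 0.025],
    [0, 0.01, 0],
    [0, 0.01, 0],
    [0, 0, 0],
  ],
  dr=[
    [0, 0, 0.014],
    [0, 0, 0],
    [0, 0, 0],
    [0, 0, 0],
    [0, 0, 0],
    [0, 0, 0],
    [0, 0, 0],
    [0, 0, 0],
    [0, 0, 0],
    [0, 0, 0],
    [0, 0, 0],
    [0, 0, 0],
    [0, 0, 0],
  ],
  gripper=[0, 0, 0, 0, 0, 0, 0, 0, 0, 0, 0, 0, 0],
)

```text
t: 18.45
tcp_pos: [0.5621, 0.0787, 0.1521]
eef_rot: [0.001, 0.778, 0.628, 0.003]
contact_force: [0.7, 0.5, -0.5]
gripper_width: -0.002
grip_force: 0.0
```

```bash
python3 s.py
```

```text
18.45 [0.5621 0.0787 0.1521] yaw 77.82 z [ 0.006   0.0018 -1.    ] F [0.68 0.59 0.55] M [0.01  0.026 0.021] w -0.002
knuckle est [0.5799 0.1614]
```

Emit:
carry_out(
  dp=[
    [0, 0.001, 0],
    [0, 0.001, 0],
    [0, 0.001, 0],
    [0, 0.001, 0],
    [0, 0.001, 0],
    [0, 0, 0],
  ],
  dr=[
    [0, 0, 0],
    [0, 0, 0],
    [0, 0, 0],
    [0, 0, 0],
    [0, 0, 0],
    [0, 0, 0],
  ],
  gripper=[0, 0, 0, 0, 0, 0],
)

```text
t: 19.05
tcp_pos: [0.5636, 0.0776, 0.1506]
eef_rot: [0.001, 0.778, 0.629, 0.001]
contact_force: [0.1, 0.0, 0.3]
gripper_width: 0.003
grip_force: 0.0
```

```bash
python3 s.py
```

```text
19.05 [0.5636 0.0776 0.1506] yaw 77.91 z [ 2.1e-03  2.0e-04 -1.0e+00] F [ 0.05  0.1  -0.26] M [-0.003  0.009  0.016] w 0.003
knuckle est [0.5813 0.1603]
```

Emit:
carry_out(
  dp=[
    [0, 0.001, 0],
    [0, 0.001, 0],
    [0, 0.0005, 0],
    [0, 0, 0],
  ],
  dr=[
    [0, 0, 0],
    [0, 0, 0],
    [0, 0, 0],
    [0, 0, 0],
  ],
  gripper=[0, 0, 0, 0],
)

```text
t: 19.45
tcp_pos: [0.566, 0.0771, 0.1505]
eef_rot: [0.0, 0.778, 0.629, 0.001]
contact_force: [-0.5, 0.3, -0.2]
gripper_width: -0.0
grip_force: 0.0
```

```bash
python3 s.py
```

```text
19.45 [0.566  0.0771 0.1505] yaw 77.91 z [ 1.9e-03  3.0e-04 -1.0e+00] F [ 0.14 -0.59  0.16] M [ 0.029 -0.074 -0.023] w -0.0
knuckle est [0.5838 0.1598]
```

Emit:
carry_out(
  dp=[
    [0, 0.0005, 0],
    [0, 0.0005, 0],
    [0, 0.0005, 0],
    [0, 0, 0],
  ],
  dr=[
    [0, 0, 0],
    [0, 0, 0],
    [0, 0, 0],
    [0, 0, 0],
  ],
  gripper=[0, 0, 0, 0],
)

```text
t: 19.85
tcp_pos: [0.5675, 0.0768, 0.1505]
eef_rot: [0.001, 0.778, 0.629, 0.001]
contact_force: [-0.8, -0.5, 0.4]
gripper_width: -0.001
grip_force: 0.0
```

```bash
python3 s.py
```

```text
19.85 [0.5675 0.0768 0.1505] yaw 77.91 z [ 2.1e-03  3.0e-04 -1.0e+00] F [-0.65 -0.67 -0.41] M [0.032 0.037 0.036] w -0.001
knuckle est [0.5852 0.1595]
```

Emit:
carry_out(
  dp=[
    [0, 0.0005, 0],
    [0, 0.0005, 0],
    [0, 0.0005, 0],
    [0, 0, 0],
  ],
  dr=[
    [0, 0, 0],
    [0, 0, 0],
    [0, 0, 0],
    [0, 0, 0],
  ],
  gripper=[0, 0, 0, 0],
)

```text
t: 20.25
tcp_pos: [0.5689, 0.0765, 0.1505]
eef_rot: [0.0, 0.778, 0.629, 0.001]
contact_force: [-0.1, -0.1, 0.1]
gripper_width: 0.001
grip_force: 0.0
```

```bash
python3 s.py
```

```text
20.25 [0.5689 0.0765 0.1505] yaw 77.91 z [ 1.9e-03  3.0e-04 -1.0e+00] F [-0.1  -0.11 -0.09] M [ 0.03  -0.015 -0.046] w 0.001
knuckle est [0.5867 0.1592]
```

Emit:
carry_out(
  dp=[
    [0, 0.0005, 0],
    [0, 0.0005, 0],
    [0, 0.0005, 0],
    [0, 0.0005, 0],
    [0, 0, 0],
  ],
  dr=[
    [0, 0, 0],
    [0, 0, 0],
    [0, 0, 0],
    [0, 0, 0],
    [0, 0, 0],
  ],
  gripper=[0, 0, 0, 0, 0],
)

```text
t: 20.75
tcp_pos: [0.5692, 0.0764, 0.1505]
eef_rot: [-0.0, 0.777, 0.629, -0.001]
contact_force: [-5.1, 0.5, 4.6]
gripper_width: -0.001
grip_force: 3.1
```

```bash
python3 s.py
```

```text
20.75 [0.5692 0.0764 0.1505] yaw 77.94 z [-1.7e-03 -3.0e-04 -1.0e+00] F [-0.59 -5.1  -4.56] M [ 1.247 -0.167 -0.044] w -0.001
knuckle est [0.5869 0.1591]
```

Emit:
carry_out(
  dp=[
    [0, 0.0005, 0],
    [0, 0.0005, 0],
    [0, 0.0005, 0],
    [0, 0.0005, 0],
    [0, 0, 0],
  ],
  dr=[
    [0, 0, 0],
    [0, 0, 0],
    [0, 0, 0],
    [0, 0, 0],
    [0, 0, 0],
  ],
  gripper=[0, 0, 0, 0, 0],
)

```text
t: 21.25
tcp_pos: [0.5695, 0.0763, 0.1505]
eef_rot: [-0.001, 0.777, 0.629, -0.002]
contact_force: [-9.6, 1.3, 7.9]
gripper_width: -0.0
grip_force: 5.2
```

```bash
python3 s.py
```

```text
21.25 [0.5695 0.0763 0.1505] yaw 77.96 z [-5.e-03 -7.e-04 -1.e+00] F [-0.76 -9.65 -7.89] M [ 1.953 -0.394  0.109] w -0.0
knuckle est [0.5872 0.159 ]
```

Firm resistance straight away, so the leaf rests on the pad. Withdraw slowly.

Emit:
carry_out(
  dp=[
    [0, -0.0006, 0],
    [0, -0.0006, 0],
    [0, -0.0006, 0],
    [0, -0.0006, 0],
    [0, -0.0006, 0],
    [0, -0.0006, 0],
    [0, -0.001, 0],
    [0, -0.002, 0],
    [0, -0.01, 0],
    [0, -0.015, 0],
    [0, -0.015, -0.01],
    [0, 0, -0.03],
    [0, 0, -0.03],
    [0, 0, -0.03],
    [0, 0, 0],
    [0, 0, 0],
  ],
  dr=[
    [0, 0, 0],
    [0, 0, 0],
    [0, 0, 0],
    [0, 0, 0],
    [0, 0, 0],
    [0, 0, 0],
    [0, 0, 0],
    [0, 0, 0],
    [0, 0, 0],
    [0, 0, 0],
    [0, 0, 0],
    [0, 0, 0],
    [0, 0, 0],
    [0, 0, 0],
    [0, 0, 0],
    [0, 0, 0],
  ],
  gripper=[0, 0, 0, 0, 0, 0, 0, 0, 0, 0, 0, 0, 0, 0, 0, 0],
)

```text
t: 22.85
tcp_pos: [0.527, 0.0854, 0.2508]
eef_rot: [0.001, 0.778, 0.629, 0.001]
contact_force: [-0.4, 0.2, -0.8]
gripper_width: 0.001
grip_force: 0.0
```

```bash
python3 w.py 8; sleep 0; python3 w.py 9; python3 lf.py w8.npz; python3 lf.py w9.npz
```

```text
22.85 [0.527  0.0854 0.2508] yaw tool x 77.92 [ 3.5e-03 -3.0e-04 -1.0e+00] [-0.37  0.22 -0.75] 0.0012538146824237772 0.0
22.9 [0.5264 0.0852 0.2498] yaw tool x 77.92 [ 1.3e-03 -4.0e-04 -1.0e+00] [-0.22 -0.28  0.15] -0.0006240421044814129 0.0
3973 0.1753370127922829 ((0.5944440960884094, 0.10821343958377838), (0.1373339146375656, 0.010976094752550125), 77.56584930419922) 77.53419001901861
4040 0.1753217650389893 ((0.5944763422012329, 0.1083088219165802), (0.13708719611167908, 0.011157141998410225), 77.53628540039062) 77.5637110686234
```

Emit:
carry_out(
  dp=[
    [0, 0, 0],
    [0, 0, 0],
    [0, 0, 0],
    [0, 0, 0],
    [0, 0, 0],
    [0, 0, 0],
    [0, 0, 0],
    [0, 0, 0],
    [0, 0, 0],
    [0, 0, 0],
  ],
  dr=[
    [0, 0, 0],
    [0, 0, 0],
    [0, 0, 0],
    [0, 0, 0],
    [0, 0, 0],
    [0, 0, 0],
    [0, 0, 0],
    [0, 0, 0],
    [0, 0, 0],
    [0, 0, 0],
  ],
  gripper=[0, 0, 0, 0, 0, 0, 0, 0, 0, 0],
)

```text
t: 23.95
tcp_pos: [0.5271, 0.0854, 0.2505]
eef_rot: [0.001, 0.778, 0.629, 0.001]
contact_force: [0.7, -0.3, 0.2]
gripper_width: 0.001
grip_force: 0.0
```

```bash
python3 w.py 10; python3 lf.py w10.npz; python3 - <<'E'
from h import *
robot.sign_off()
E
```

```text
23.95 [0.5271 0.0854 0.2505] yaw tool x 77.92 [ 2.e-03  2.e-04 -1.e+00] [ 0.68 -0.31  0.22] 0.0014091657635712208 0.0
3986 0.1753456956403546 ((0.5944859981536865, 0.1084609180688858), (0.13683493435382843, 0.010931309312582016), 77.59851837158203) 77.57037456776749
the job is handed in; nothing more can be done
```

The leaf hangs fully down on both pins, was swung shut against the stop and released, and stayed still for the last second before I handed the job in at about 24 s, with the arm clear of it.

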